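# Hand the cook two eggs in the pan, handle first

### The arm

A 6-joint arm with a two-finger parallel gripper is mounted at the origin on a cart in front of the work surface, level with it; the furniture and walls round the work are solid. World frame = base frame: x ahead of the robot, y to its left, z up, the work surface at z = 0. Lengths are in m, angles in rad, forces in N, time in s.
With the tool pointing down it reaches from about 0.275 to 0.725 m from the base axis. Payload 5.6 kg.
Tool frame: the origin (TCP) lies between the finger pads, 19 mm behind the fingertips; this is the grasp point; z points along the fingers, y is the line along which they close (so a half turn about z gives the same grasp; the last joint's range is limited). The gripper opens to 85 mm and grips with 20 to 120 N. Pads are 22 mm wide; open, the fingers measure 114 mm over their backs; the gripper's body (76 mm by 85 mm) begins 54 mm behind the grasp point. The pads swing forward as they close: fully open they stand 13 mm farther back than shut.
Start: joints at [-0.908, 0.255, 0.108, 0, -1.424, -0.285], TCP at [0.203, -0.511, 0.25] pointing down, gripper open.
Joint ranges: [-2.95, 2.95], [-1.21, 1.97], [-1.09, 1.5], [-2.87, 1.71], [-2.94, -0.07], [-3.05, 3.05]. Speed limits (rad/s): [2.57, 2.57, 3.14, 3.14, 3.14, 3.14].

### API

Orientations are given as a unit quaternion [x, y, z, w].
In Python, from plant import robot, imaging, order gives the robot as it stands. The module is installed in compiled form; this text tells all that it offers.
- The arm moves only by the shell command python3 -m handwheel [OPENING], which reads ROWS from standard input. ROWS is a JSON list of rows, 1 to 5 of them, each of 6 numbers: dx, dy, dz in parts of the range, where 1.0 means 0.6 m, then a rotation vector rx, ry, rz in normalised numbers (1 is pi rad); each row is the pose to reach, as a shift and turn from the pose commanded when the command began, along the tool's axes at that moment; what a row does not reach only later rows make up. A row lasts 1/10 s, in which the tool goes at most 0.05 m and 0.15 rad, less where a joint would pass 70% of its speed; a pose out of reach is approached as far as the arm can. OPENING is the finger opening in m, set as the command begins (- or left out keeps the last). The fingers move at their own pace and stop on an object; the grip force is fixed at half the most. Time passes only in rows, so rows that do not move let the fingers close. It prints the time, the measured TCP pose, the force, the opening and the grip force at its end. No shift or turn number may pass 1 either way. Input that does not fit is refused with a message, and nothing moves.
- robot.state(): the state, without advancing time (a new reading comes with each control period).
- imaging.grab_frame(name): name is "side" or "top"; returns the picture (480x640x3 uint8, blue, green, red); there is no depth.
- imaging.camera_model(name): a dict with "K" (3x3 intrinsics, pixels), "R" (3x3) and "t" (3): a world point X has camera coordinates R X + t. Camera axes: x right, y down, z forward; pixel columns grow to the right and rows downward; lengths in m; the calibration is good to about 2 mm. A picture is of the moment at which its call begins. camera_model takes no time and is no camera call.
- order.finish_job(): hands the job in; it is judged then, once.
The state is a dict: "clock": time; "joint_positions": joint angles; "joint_vel": joint speeds; "joint_torque": joint torques, N m; "ee_pos": TCP position; "ee_rot": TCP orientation; "wrist_force": force on the tool from outside, world axes, zero at the start; "moment": the same for the moment, N m; "finger_gap": finger opening in m; "gripper_force": force on a finger pad.
Only numpy, scipy, OpenCV 4.12 (cv2) and the standard library are available. Lean on these libraries where they do the work, as an engineer would, in place of code of your own. Each camera call takes 0.05 s, during which the arm holds its last target. There are 200 camera calls.

### The job

Take any two of the four eggs out of the wooden egg rack and set them down gently, without dropping them, in the middle of the small steel pan; leave the other two in the rack. Then take the pan by its short wooden grip (the one opposite the long handle), lift it clear of the worktop, and turn it a quarter turn in the air until the long handle points straight to the robot's left along the worktop, ready for the cook to take; keep the pan level all the way, so that the eggs stay together in its middle, and disturb nothing else. Finish still holding the pan by the short grip, level and motionless, about 10 cm above the worktop.

Things in the scene. Friction and masses are not known exactly. Their poses are not given: they have to be found in the camera images.
- egg_1: A brown hen's egg, rigid, 56 mm long, 44 mm across, 60 g. Origin at the middle of its length, z axis to the blunt end. At the start it stands in a rack hole, blunt end up: middle 41 mm, widest circle 47 mm, top 69 mm above the worktop. All four are alike; any two will do. Let go upright in the pan it topples and rolls towards the middle.
- egg_2: A brown hen's egg, rigid, 56 mm long, 44 mm across, 60 g. Origin at the middle of its length, z axis to the blunt end. At the start it stands in a rack hole, blunt end up: middle 41 mm, widest circle 47 mm, top 69 mm above the worktop. All four are alike; any two will do. Let go upright in the pan it topples and rolls towards the middle.
- egg_3: A brown hen's egg, rigid, 56 mm long, 44 mm across, 60 g. Origin at the middle of its length, z axis to the blunt end. At the start it stands in a rack hole, blunt end up: middle 41 mm, widest circle 47 mm, top 69 mm above the worktop. All four are alike; any two will do. Let go upright in the pan it topples and rolls towards the middle.
- egg_4: A brown hen's egg, rigid, 56 mm long, 44 mm across, 60 g. Origin at the middle of its length, z axis to the blunt end. At the start it stands in a rack hole, blunt end up: middle 41 mm, widest circle 47 mm, top 69 mm above the worktop. All four are alike; any two will do. Let go upright in the pan it topples and rolls towards the middle.
- egg_rack: Fixed pale wooden egg rack, 246 x 76 mm, top face 34 mm above the worktop, one row of four 38 mm holes at 58 mm pitch along its x axis, an egg in each. Origin under its centre at worktop height, y across the row. Both long sides are free: grip an egg across the row (fingers closing along y); fingertips may go down to the top face.
- pan: Small loose steel pan, 340 g, 172 mm across, rim 45 mm high, dished inside: flat middle 70 mm across, 4 mm above the underside, rising 8 mm by 60 mm from the centre, then steeply to the rim. Origin at the centre of its underside, z up, x towards the long handle, which at the start points roughly at the robot, over the front edge. The short grip is on the -x side.
- pan_middle (a point): Point on the pan's centre line 26 mm above its underside: where the middle of an egg lying in the centre of the pan would be. The long dark wooden handle (20 mm thick) rises from the rim on the +x side and ends 196 mm from the centre line, 63 mm above the underside.
- pan_grip (a point): Centre of the pan's short dark wooden grip, 118 mm from the pan's centre on its -x side, 58 mm above its underside: a bar 14 mm thick (along x), 64 mm long (along y), 24 mm high, on two thin rods 27 mm either side. It lies above the rim, 25 mm outside it: grip it from above across its 14 mm, firmly (60 N or more), as pan and eggs (0.46 kg) hang off to one side.
- cook_side (a point): A point in the air above the left part of the worktop, on the side where the cook stands. Its axes are the world's: y runs straight to the robot's left along the worktop. The long handle must finish parallel to it, pointing that way (world +y).
- egg_timer: Bystander: cream egg timer, 66 mm across, 65 mm high, origin under its centre. Not to be disturbed.
- salt_shaker: Bystander: clear salt shaker with a grey cap, 44 mm across, 90 mm high, origin under its centre. Not to be disturbed.
- white_mug: Bystander: white mug with red bands, 82 mm across, 94 mm high, origin under its middle. Not to be disturbed.
- teaspoon: Bystander: teaspoon with a red handle, 132 mm, lying on the chopping board on the left. Not to be disturbed.
- peeler: Bystander: yellow peeler, 170 mm, lying on the chopping board on the left. Not to be disturbed.
Things that resemble listed ones, but are neither listed nor needed, are in the scene too. What is shaped like the egg_3 but red is not meant.

How it is judged:
By the outcome, as a careful person would: the job done as asked, in the order asked, and still so for the second after the job is handed in, while the arm keeps its last pose, push and grip.
It also fails if it takes over 70 s, if anything falls off the work surface, if the arm or the gripper's body presses on something with over 40 N, if the wrist force passes 120 N, or if a joint passes its speed limit or range.

## Working session

There is one attempt and no reset: what is moved stays moved. The work goes in short steps, Python scripts to look and compute and a shell command to move; the robot and the scene stay as the last step left them, time stands still between calls to the robot, and variables do not carry over. Pictures are saved under pics/ and viewed, at most 10 in all, crops included, and the job is handed in when it is done.

```bash
mkdir -p pics
python3 - <<'E'
from plant import robot, imaging
import cv2
for n in("side","top"):
    cv2.imwrite(f"pics/{n}0.png",imaging.grab_frame(n)); m=imaging.camera_model(n); print(n,m)
print(robot.state())
E
```

```text
side {'K': array([[499.82498723,   0.        , 316.28785951],
       [  0.        , 499.82498723, 234.90024792],
       [  0.        ,   0.        ,   1.        ]]), 'R': array([[-0.9399051 , -0.34137971,  0.00618907],
       [-0.1430236 ,  0.3771913 , -0.91502512],
       [ 0.31003655, -0.86092196, -0.40334938]]), 't': array([0.53453665, 0.11811675, 1.16341926])}
top {'K': array([[612.44659337,   0.        , 315.7709437 ],
       [  0.        , 612.44659337, 246.66663521],
       [  0.        ,   0.        ,   1.        ]]), 'R': array([[ 0.01295768, -0.99990698,  0.00425723],
       [-0.98751986, -0.01346525, -0.15691785],
       [ 0.15696058, -0.00217081, -0.98760248]]), 't': array([0.15577488, 0.54251112, 1.74808088])}
{'clock': 0.1, 'joint_positions': array([-9.08422330e-01,  2.55693090e-01,  1.07130557e-01, -3.84224885e-04,
       -1.42389627e+00, -2.84604298e-01]), 'joint_vel': array([ 4.90496301e-04, -1.01681131e-03,  2.83723440e-03, -1.28387685e-04,
       -3.32660087e-05,  1.02245640e-04]), 'joint_torque': array([-2.82451932e-03, -3.87604201e+01,  2.38474399e+01,  5.37790060e+00,
       -3.78888566e-03, -1.28844272e-05]), 'ee_pos': array([ 0.20276002, -0.51082528,  0.24918788]), 'ee_rot': array([-1.87735852e-01,  9.82219183e-01,  8.26433697e-04, -2.09924553e-04]), 'wrist_force': array([-0.6836609 ,  0.5261021 ,  0.52037935]), 'moment': array([-0.00871871,  0.02948763, -0.00024299]), 'gripper_force': 0.0, 'finger_gap': 0.08518304386111833}
```

View pics/top0.png

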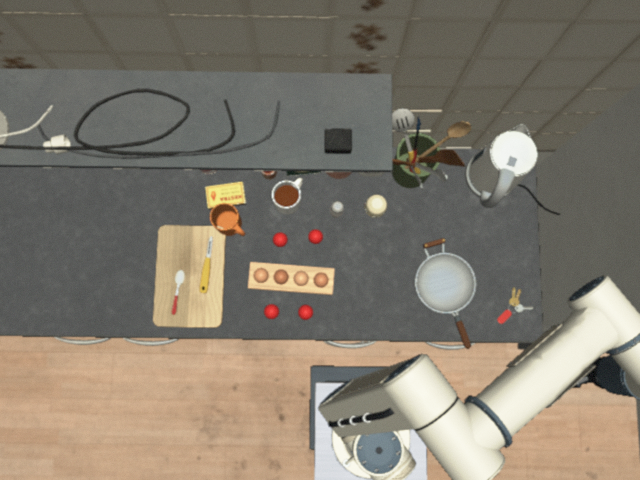

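View pics/side0.png

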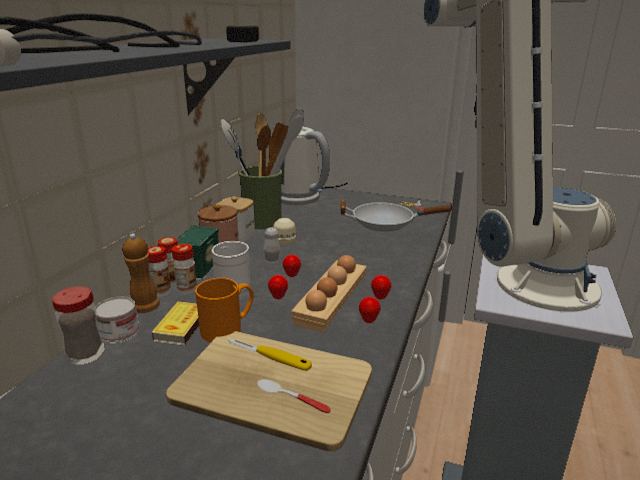

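The top view shows four brown eggs in the rack at about (261,275), (281,277), (301,279) and (321,280). There are four loose red eggs at (280,240), (316,236), (271,312) and (305,312), which are not meant. The pan is at (446,283), with its short grip at (434,243) and its long handle ending at (466,345). The brown eggs standing in the wooden rack fit the description. I'll confirm that in enlarged crops.

Run:
```python
import cv2
a=cv2.imread("pics/top0.png")[225:355,245:485]; cv2.imwrite("pics/topc.png",cv2.resize(a,None,fx=3.333,fy=3.333,interpolation=cv2.INTER_CUBIC))
a=cv2.imread("pics/side0.png")[190:330,270:460]; cv2.imwrite("pics/sidec.png",cv2.resize(a,None,fx=4,fy=4,interpolation=cv2.INTER_CUBIC))
```

```text
(no output)
```

View pics/topc.png

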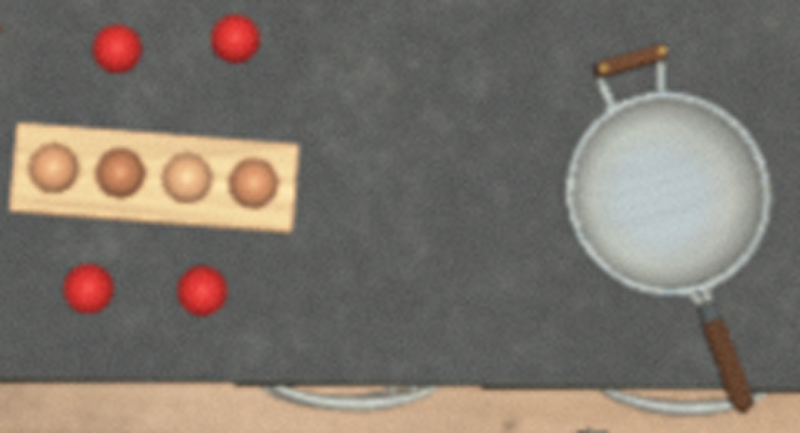

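View pics/sidec.png

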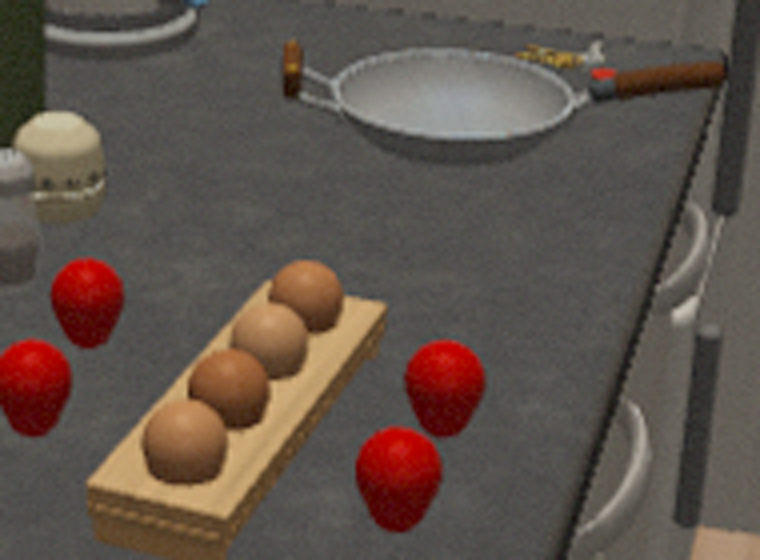

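All four rack eggs are brown and all loose ones are red, so the rack eggs are the ones meant. In the enlarged top crop they are at (53,167), (120,173), (187,177) and (254,183), and in the side crop at (185,438), (229,388), (270,340) and (306,297). The pan rim centre is (668,194) top and (455,93) side. The grip is (631,60) top and (292,69) side.

```bash
cat > h.py <<'E'
import numpy as np, cv2
from plant import robot, imaging
from scipy.spatial.transform import Rotation as Ro
M={n:imaging.camera_model(n) for n in("side","top")}
P={n:m["K"]@np.c_[m["R"],m["t"]] for n,m in M.items()}
def tri(pt,ps):
    X=cv2.triangulatePoints(P["top"],P["side"],np.array(pt,float).reshape(2,1),np.array(ps,float).reshape(2,1)).ravel(); X=X[:3]/X[3]
    return X,[np.round((lambda q:q[:2]/q[2])(P[n]@np.r_[X,1])-p,1) for n,p in(("top",pt),("side",ps))]
def onz(n,p,z):
    A=P[n]; B=np.c_[A[:,0],A[:,1],A[:,2]*z+A[:,3]]; q=np.linalg.solve(B,[*p,1]); return q[:2]/q[2]
def totool(X,yaw=None):
    s=robot.state(); R=Ro.from_quat(s["ee_rot"]); return R.inv().apply(np.array(X)-s["ee_pos"]), R.as_matrix()
E
cat > m.py <<'E'
from h import *
T=lambda x,y:(245+x/3.3333-.35,225+y/3.3333-.35); S=lambda x,y:(270+x/4-.375,190+y/4-.375)
for n,t,s in [("e1",(53,167),(185,438)),("e2",(120,173),(229,388)),("e3",(187,177),(270,340)),("e4",(254,183),(306,297)),("rim",(668,194),(455,93)),("grip",(631,60),(292,69)),("tip",(743,405),(725,70))]:
    X,r=tri(T(*t),S(*s)); print(n,X.round(4),*r,[onz("top",T(*t),z).round(4) for z in (.045,.058)])
print("grip ends",onz("top",T(601,70),.066),onz("top",T(662,50),.066))
print(Ro.from_quat(robot.state()["ee_rot"]).as_matrix().round(3))
c=[onz("top",T(*p),.034).round(4) for p in((17,123),(300,143),(292,233),(10,212))];print(c)
E
python3 m.py
```

```text
e1 [0.4543 0.3213 0.0492] [0.1 0.2] [-0.5 -0.1] [array([0.4554, 0.3219]), array([0.454 , 0.3207])]
e2 [0.4503 0.2633 0.0478] [0.  0.1] [-0.3 -0. ] [array([0.451 , 0.2636]), array([0.4496, 0.2628])]
e3 [0.447  0.205  0.0479] [0.1 0.3] [-0.6 -0.1] [array([0.4483, 0.2053]), array([0.4469, 0.205 ])]
e4 [0.4431 0.1469 0.0473] [0.  0.2] [-0.3 -0. ] [array([0.4438, 0.147 ]), array([0.4425, 0.1472])]
rim [ 0.4384 -0.2131  0.0435] [0.  0.3] [-0.4 -0.1] [array([ 0.439 , -0.2126]), array([ 0.4377, -0.2098])]
grip [ 0.5536 -0.18    0.0584] [0.1 0.3] [-0.4 -0.1] [array([ 0.5566, -0.1825]), array([ 0.5544, -0.1799])]
tip [ 0.2563 -0.2678  0.0669] [0.1 1. ] [-1.4 -0.1] [array([ 0.2589, -0.2731]), array([ 0.2589, -0.2699])]
grip ends [ 0.54392744 -0.15219944] [ 0.56223378 -0.20543604]
[[-0.93  -0.369 -0.001]
 [-0.369  0.93   0.002]
 [ 0.     0.002 -1.   ]]
[array([0.495 , 0.3555]), array([0.4807, 0.107 ]), array([0.4017, 0.1133]), array([0.4167, 0.3592])]
```

```bash
cat > d.py <<'E'
import sys
from h import *
x,y,z,yaw=map(float,sys.argv[1:5]); s=robot.state(); R=Ro.from_quat(s["ee_rot"])
a=np.radians(yaw); Y=np.array([np.cos(a),np.sin(a),0]); Z=np.array([0,0,-1.]); T=Ro.from_matrix(np.c_[np.cross(Y,Z),Y,Z])
print("delta",R.inv().apply(np.array([x,y,z])-s["ee_pos"]).round(4),(R.inv()*T).as_rotvec().round(4),"t",round(s["clock"],2),"gap",round(s["finger_gap"],4),"q",s["joint_positions"].round(2))
E
python3 d.py 0.4431 0.1469 0.2 176.3
```

```text
delta [-0.466   0.5226  0.05  ] [ 1.6000e-03  9.0000e-04 -1.1285e+00] t 0.1 gap 0.0852 q [-0.91  0.26  0.11 -0.   -1.42 -0.28]
```

Units first: shifts go in shares of 0.6 m and turns go in shares of pi rad. So 0.523 m is 0.8717, -0.466 m is -0.7767, -1.128 rad is -0.3591.

```bash
R='x'; echo '[[-0.7767, 0.8717, 0.0833, 0, 0, -0.3591], [-0.7767, 0.8717, 0.0833, 0, 0, -0.3591], [-0.7767, 0.8717, 0.0833, 0, 0, -0.3591], [-0.7767, 0.8717, 0.0833, 0, 0, -0.3591], [-0.7767, 0.8717, 0.0833, 0, 0, -0.3591]]' | python3 -m handwheel 0.07; python3 d.py 0.4431 0.1469 0.2 176.3
```

```text
clock: 0.6
ee_pos: [0.2883, -0.2751, 0.2317]
ee_rot: [-0.537, 0.844, 0.0, 0.0]
wrist_force: [2.9, -0.6, 0.5]
finger_gap: 0.0702
gripper_force: 0.0
delta [-0.4478  0.0386  0.0319] [ 2.000e-04  3.000e-04 -3.729e-01] t 0.6 gap 0.0702 q [-0.36 -0.04 -0.28 -0.   -1.34 -0.07]
```

To row units: -0.448 m is -0.7467, 0.039 m is 0.065, -0.373 rad is -0.1187.

```bash
echo '[[-0.7467, 0.065, 0.0533, 0, 0, -0.1187], [-0.7467, 0.065, 0.0533, 0, 0, -0.1187], [-0.7467, 0.065, 0.0533, 0, 0, -0.1187], [-0.7467, 0.065, 0.0533, 0, 0, -0.1187], [-0.7467, 0.065, 0.0533, 0, 0, -0.1187]]' | python3 -m handwheel >/dev/null;  echo '[[0, 0, 0, 0, 0, 0]]' | python3 -m handwheel; python3 d.py 0.4431 0.1469 0.2 176.3
```

```text
clock: 1.2
ee_pos: [0.3763, -0.0387, 0.2137]
ee_rot: [-0.685, 0.729, 0.001, -0.0]
wrist_force: [-0.9, -1.0, 0.5]
finger_gap: 0.0703
gripper_force: 0.0
delta [-0.1894 -0.055   0.0138] [0.0009 0.0007 0.0017] t 1.2 gap 0.0703 q [ 0.32 -0.08 -0.35 -0.   -1.29 -0.38]
```

To row units: -0.189 m is -0.315, -0.055 m is -0.0917.

```bash
echo '[[-0.315, -0.0917, 0.0233, 0, 0, 0], [-0.315, -0.0917, 0.0233, 0, 0, 0], [-0.315, -0.0917, 0.0233, 0, 0, 0], [-0.315, -0.0917, 0.0233, 0, 0, 0], [-0.315, -0.0917, 0.0233, 0, 0, 0]]' | python3 -m handwheel >/dev/null;  echo '[[0, 0, 0, 0, 0, 0], [0, 0, 0, 0, 0, 0]]' | python3 -m handwheel; python3 d.py 0.4431 0.1469 0.056 176.3
```

```text
clock: 1.9
ee_pos: [0.4431, 0.1405, 0.2003]
ee_rot: [-0.682, 0.732, 0.0, -0.0]
wrist_force: [0.0, -0.6, 0.4]
finger_gap: 0.0701
gripper_force: 0.0
delta [-0.0064  0.0004  0.1443] [ 0.0005 -0.0005 -0.0061] t 1.9 gap 0.0701 q [ 0.65  0.11 -0.2   0.   -1.26 -0.72]
```

To row units: 0.12 m is 0.2, 0.09 m is 0.15, -0.006 rad is -0.0019.

```bash
echo '[[-0.0107, 0.0007, 0.075, 0, 0, -0.0019], [-0.0107, 0.0007, 0.15, 0, 0, -0.0019], [-0.0107, 0.0007, 0.2, 0, 0, -0.0019], [-0.0107, 0.0007, 0.2, 0, 0, -0.0019], [-0.0107, 0.0007, 0.2, 0, 0, -0.0019]]' | python3 -m handwheel
python3 - <<'E'
from h import *
cv2.imwrite("pics/a.png",imaging.grab_frame("side")[190:360,260:460].repeat(3,0).repeat(3,1))
E
python3 d.py 0.4431 0.1469 0.056 176.3
```

```text
clock: 2.4
ee_pos: [0.444, 0.1471, 0.0816]
ee_rot: [-0.684, 0.73, -0.0, 0.0]
wrist_force: [0.6, -0.6, 1.3]
finger_gap: 0.0703
gripper_force: 0.0
delta [0.001  0.0016 0.0265] [-0.0028  0.0014  0.0002] t 2.45 gap 0.0699 q [ 0.66  0.22 -0.39  0.   -0.95 -0.72]
```

View pics/a.png

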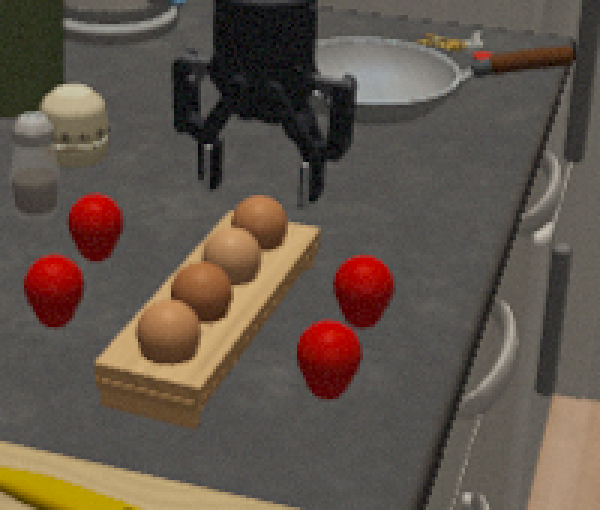

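The open fingers straddle egg_4, the far brown egg at (260,222): left fingertip (212,180), right fingertip (312,200). Nothing else is near them.

To row units: 0.0265 m is 0.0442, 0.013 m is 0.0217.

```bash
echo '[[0.0017, 0.0027, 0.0217, 0, 0, 0], [0.0017, 0.0027, 0.0442, 0, 0, 0], [0.0017, 0.0027, 0.0442, 0, 0, 0], [0.0017, 0.0027, 0.0442, 0, 0, 0]]' | python3 -m handwheel; echo '[[0, 0, 0, 0, 0, 0], [0, 0, 0, 0, 0, 0], [0, 0, 0, 0, 0, 0], [0, 0, 0, 0, 0, 0], [0, 0, 0, 0, 0, 0]]' | python3 -m handwheel 0.03;echo '[[0, 0, 0, 0, 0, 0], [0, 0, 0, 0, 0, 0], [0, 0, 0, 0, 0, 0]]' | python3 -m handwheel; echo '[[0, 0, -0.05, 0, 0, 0], [0, 0, -0.1167, 0, 0, 0], [0, 0, -0.1667, 0, 0, 0], [0, 0, -0.1667, 0, 0, 0]]' | python3 -m handwheel; echo '[[0, 0, 0, 0, 0, 0]]' | python3 -m handwheel; python3 d.py 0.4384 -0.2131 0.15 196.5
```

```text
clock: 2.85
ee_pos: [0.4429, 0.1474, 0.0557]
ee_rot: [-0.684, 0.729, -0.0, 0.001]
wrist_force: [-0.7, 0.8, 0.6]
finger_gap: 0.07
gripper_force: 0.0
clock: 3.35
ee_pos: [0.443, 0.1474, 0.055]
ee_rot: [-0.684, 0.729, -0.001, 0.001]
wrist_force: [0.5, -1.0, 6.1]
finger_gap: 0.0412
gripper_force: 60.3
clock: 3.65
ee_pos: [0.443, 0.1474, 0.055]
ee_rot: [-0.684, 0.729, -0.001, 0.001]
wrist_force: [2.1, -0.2, 5.7]
finger_gap: 0.0415
gripper_force: 60.3
clock: 4.05
ee_pos: [0.4437, 0.1481, 0.1579]
ee_rot: [-0.684, 0.729, -0.001, 0.004]
wrist_force: [0.3, 0.8, -1.4]
finger_gap: 0.041
gripper_force: 62.4
clock: 4.15
ee_pos: [0.4413, 0.1471, 0.1538]
ee_rot: [-0.684, 0.729, 0.0, 0.0]
wrist_force: [-0.1, -0.1, -0.6]
finger_gap: 0.041
gripper_force: 62.4
delta [ 0.3596 -0.0202  0.0035] [ 0.0005  0.0009 -0.3523] t 4.15 gap 0.041 q [ 0.66  0.14 -0.28 -0.   -1.14 -0.72]
```

To row units: 0.24 m is 0.4, 0.19 m is 0.3167.

```bash
echo '[[0.0667, 0.0083, 0, 0, 0, 0], [0.15, 0.0117, 0, 0, 0, 0], [0.2333, 0.0167, 0, 0, 0, 0], [0.3167, 0.0217, 0, 0, 0, 0], [0.4, 0.0267, 0, 0, 0, 0]]' | python3 -m handwheel >/dev/null;echo '[[0.0833, 0.005, 0, 0, 0, 0], [0.1667, 0.01, 0, 0, 0, 0], [0.2333, 0.0133, 0, 0, 0, 0], [0.2333, 0.0133, 0, 0, 0, 0], [0.2333, 0.0133, 0, 0, 0, 0]]' | python3 -m handwheel; echo '[[0, 0, 0, 0, 0, 0]]' | python3 -m handwheel; python3 d.py 0.4384 -0.2351 0.048 176.3
```

```text
clock: 5.15
ee_pos: [0.3922, -0.2307, 0.1521]
ee_rot: [-0.683, 0.73, 0.002, -0.001]
wrist_force: [-1.0, 0.9, 0.2]
finger_gap: 0.0413
gripper_force: 62.4
clock: 5.25
ee_pos: [0.3931, -0.2296, 0.1529]
ee_rot: [-0.684, 0.729, 0.001, -0.0]
wrist_force: [-0.7, 1.0, -1.2]
finger_gap: 0.0412
gripper_force: 62.4
delta [ 0.0027 -0.0458  0.1048] [0.0021 0.0009 0.0009] t 5.25 gap 0.0412 q [-0.18  0.13 -0.31 -0.   -1.14  0.12]
```

To row units: 0.09 m is 0.15, 0.05 m is 0.0833.

```bash
echo '[[0.005, -0.0767, 0, 0, 0, 0], [0.005, -0.0767, 0.0333, 0, 0, 0], [0.005, -0.0767, 0.0833, 0, 0, 0], [0.005, -0.0767, 0.1333, 0, 0, 0], [0.005, -0.0767, 0.15, 0, 0, 0]]' | python3 -m handwheel; echo '[[0, 0, 0, 0, 0, 0], [0, 0, 0, 0, 0, 0]]' | python3 -m handwheel; python3 d.py 0.4384 -0.2351 0.048 176.3
```

```text
clock: 5.75
ee_pos: [0.4375, -0.2342, 0.0609]
ee_rot: [-0.685, 0.729, 0.003, -0.001]
wrist_force: [-0.4, 0.3, 0.7]
finger_gap: 0.0412
gripper_force: 62.4
clock: 5.95
ee_pos: [0.4403, -0.2361, 0.0651]
ee_rot: [-0.685, 0.729, -0.001, 0.0]
wrist_force: [-0.0, 0.3, 0.1]
finger_gap: 0.0406
gripper_force: 62.4
delta [-0.0009  0.002   0.0171] [-0.0015 -0.0007  0.002 ] t 5.95 gap 0.0406 q [-0.18  0.3  -0.34  0.   -0.93  0.11]
```

To row units: 0.015 m is 0.025, 0.012 m is 0.02.

```bash
echo '[[0, 0.0033, 0.01, 0, 0, 0], [0, 0.0033, 0.02, 0, 0, 0], [0, 0.0033, 0.025, 0, 0, 0], [0, 0.0033, 0.025, 0, 0, 0]]' | python3 -m handwheel; echo '[[0, 0, 0.0017, 0, 0, 0], [0, 0, 0.0017, 0, 0, 0]]' | python3 -m handwheel; echo '[[0, 0, 0.0017, 0, 0, 0], [0, 0, 0.0017, 0, 0, 0]]' | python3 -m handwheel;python3 d.py 0.4384 -0.2351 0.046 176.3
```

```text
clock: 6.35
ee_pos: [0.437, -0.2362, 0.0486]
ee_rot: [-0.684, 0.729, 0.0, -0.0]
wrist_force: [0.8, -1.1, -0.3]
finger_gap: 0.0411
gripper_force: 62.4
clock: 6.55
ee_pos: [0.4374, -0.2363, 0.048]
ee_rot: [-0.684, 0.729, -0.0, 0.0]
wrist_force: [0.1, -0.3, -0.2]
finger_gap: 0.0408
gripper_force: 62.4
clock: 6.75
ee_pos: [0.4376, -0.2364, 0.0473]
ee_rot: [-0.684, 0.729, -0.0, 0.0]
wrist_force: [-0.8, -0.5, 1.9]
finger_gap: 0.0411
gripper_force: 62.8
delta [-0.0013 -0.0007  0.0013] [-0.0005 -0.0003  0.0008] t 6.75 gap 0.0411 q [-0.18  0.32 -0.37  0.   -0.89  0.12]
```

To row units: -0.09 m is -0.15, -0.05 m is -0.0833.

```bash
N='ignored'; echo '[[0, 0, 0, 0, 0, 0], [0, 0, 0, 0, 0, 0], [0, 0, 0, 0, 0, 0], [0, 0, 0, 0, 0, 0], [0, 0, 0, 0, 0, 0]]' | python3 -m handwheel 0.05; echo '[[0, 0, 0, 0, 0, 0], [0, 0, 0, 0, 0, 0], [0, 0, 0, 0, 0, 0], [0, 0, 0, 0, 0, 0], [0, 0, 0, 0, 0, 0]]' | python3 -m handwheel 0.062; echo '[[0, 0, -0.0333, 0, 0, 0], [0, 0, -0.0833, 0, 0, 0], [0, 0, -0.15, 0, 0, 0], [0, 0, -0.15, 0, 0, 0], [0, 0, -0.15, 0, 0, 0]]' | python3 -m handwheel; python3 d.py 0.447 0.205 0.13 176.3
```

```text
clock: 7.25
ee_pos: [0.4373, -0.2362, 0.0469]
ee_rot: [-0.684, 0.729, 0.0, -0.0]
wrist_force: [-0.6, -0.3, 0.2]
finger_gap: 0.0499
gripper_force: 0.0
clock: 7.75
ee_pos: [0.4373, -0.2362, 0.0469]
ee_rot: [-0.684, 0.729, 0.0, -0.0]
wrist_force: [-0.5, -0.5, 0.8]
finger_gap: 0.062
gripper_force: 0.0
clock: 8.25
ee_pos: [0.4379, -0.2362, 0.1377]
ee_rot: [-0.684, 0.729, -0.001, 0.001]
wrist_force: [-0.3, 0.5, -0.9]
finger_gap: 0.0621
gripper_force: 0.0
delta [-0.4409  0.0192  0.0077] [-0.0024  0.      0.0004] t 8.25 gap 0.0621 q [-0.18  0.22 -0.24 -0.   -1.11  0.12]
```

To row units: -0.25 m is -0.4167, -0.2 m is -0.3333.

```bash
echo '[[-0.0833, 0.0033, 0, 0, 0, 0], [-0.1667, 0.0067, 0, 0, 0, 0], [-0.25, 0.01, 0, 0, 0, 0], [-0.3333, 0.0133, 0, 0, 0, 0], [-0.4167, 0.0167, 0, 0, 0, 0]]' | python3 -m handwheel 0.07 >/dev/null; echo '[[-0.0833, 0.0033, 0, 0, 0, 0], [-0.1667, 0.0067, 0, 0, 0, 0], [-0.25, 0.01, 0, 0, 0, 0], [-0.3183, 0.015, 0, 0, 0, 0], [-0.3183, 0.015, 0, 0, 0, 0]]' | python3 -m handwheel >/dev/null;  echo '[[0, 0, 0, 0, 0, 0], [0, 0, 0, 0, 0, 0]]' | python3 -m handwheel; python3 d.py 0.447 0.205 0.056 176.3
python3 - <<'E'
from h import *
cv2.imwrite("pics/b.png",cv2.resize(imaging.grab_frame("top")[235:335,390:510],None,fx=5,fy=5,interpolation=cv2.INTER_CUBIC))
E
```

```text
clock: 9.45
ee_pos: [0.446, 0.2038, 0.1361]
ee_rot: [-0.684, 0.73, 0.0, -0.001]
wrist_force: [-0.2, -0.4, -0.2]
finger_gap: 0.0696
gripper_force: 0.0
delta [-0.0013 -0.001   0.0801] [ 0.0016 -0.0014 -0.0001] t 9.45 gap 0.0696 q [ 0.75  0.21 -0.25 -0.   -1.11 -0.81]
```

View pics/b.png

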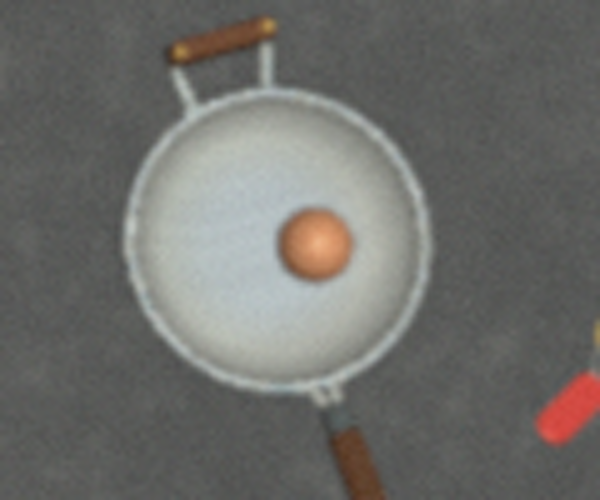

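The egg in the pan looks round from above at crop (316,244), so it is still standing or only starting to topple. The pan hasn't moved. I'll fetch egg_3 next and look again before placing it.

To row units: 0.08 m is 0.1333, 0.06 m is 0.1.

```bash
echo '[[-0.0022, -0.0017, 0.05, 0, 0, 0], [-0.0022, -0.0017, 0.1, 0, 0, 0], [-0.0022, -0.0017, 0.1333, 0, 0, 0], [-0.0022, -0.0017, 0.1333, 0, 0, 0], [-0.0022, -0.0017, 0.1333, 0, 0, 0]]' | python3 -m handwheel; echo '[[0, 0, 0, 0, 0, 0], [0, 0, 0, 0, 0, 0], [0, 0, 0, 0, 0, 0], [0, 0, 0, 0, 0, 0], [0, 0, 0, 0, 0, 0]]' | python3 -m handwheel 0.03;echo '[[0, 0, 0, 0, 0, 0], [0, 0, 0, 0, 0, 0]]' | python3 -m handwheel; echo '[[0, 0, -0.05, 0, 0, 0], [0, 0, -0.1167, 0, 0, 0], [0, 0, -0.1667, 0, 0, 0], [0, 0, -0.1667, 0, 0, 0]]' | python3 -m handwheel; echo '[[0, 0, 0, 0, 0, 0]]' | python3 -m handwheel; python3 d.py 0.4384 -0.15 0.15 176.3
python3 - <<'E'
from h import *
cv2.imwrite("pics/c.png",cv2.resize(imaging.grab_frame("top")[235:335,390:510],None,fx=5,fy=5,interpolation=cv2.INTER_CUBIC))
E
```

```text
clock: 10.0
ee_pos: [0.448, 0.2053, 0.0575]
ee_rot: [-0.684, 0.73, -0.0, -0.0]
wrist_force: [0.4, -0.5, 0.3]
finger_gap: 0.07
gripper_force: 0.0
clock: 10.5
ee_pos: [0.4469, 0.2064, 0.0578]
ee_rot: [-0.684, 0.729, 0.001, 0.0]
wrist_force: [-4.8, 1.1, 3.0]
finger_gap: 0.0409
gripper_force: 60.0
clock: 10.7
ee_pos: [0.447, 0.2064, 0.0578]
ee_rot: [-0.684, 0.729, 0.001, 0.0]
wrist_force: [-5.7, 1.2, 4.2]
finger_gap: 0.041
gripper_force: 60.0
clock: 11.1
ee_pos: [0.4503, 0.2077, 0.1625]
ee_rot: [-0.684, 0.729, -0.001, 0.005]
wrist_force: [-0.3, 0.5, -0.6]
finger_gap: 0.0407
gripper_force: 61.7
clock: 11.2
ee_pos: [0.4479, 0.2065, 0.158]
ee_rot: [-0.684, 0.729, 0.0, 0.001]
wrist_force: [-0.2, -0.2, -1.4]
finger_gap: 0.0411
gripper_force: 61.7
delta [ 0.3564 -0.0134  0.0072] [-0.0017  0.0023  0.0004] t 11.2 gap 0.0411 q [ 0.75  0.19 -0.21 -0.   -1.16 -0.81]
```

View pics/c.png

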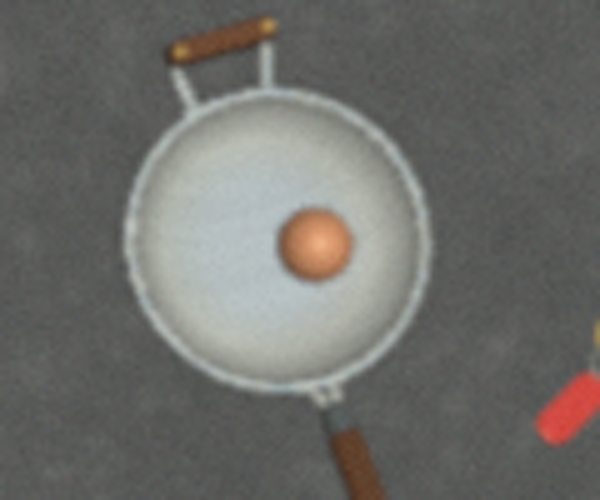

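Unchanged: the first egg stands upright and still at crop (316,244), about 22 mm right of the pan centre at (278,240). I'll set egg_3 down on the other side, then tip both over gently.

To row units: 0.24 m is 0.4, 0.19 m is 0.3167.

```bash
echo '[[0.0667, 0, 0, 0, 0, 0], [0.15, -0.0017, 0, 0, 0, 0], [0.2333, -0.0033, 0, 0, 0, 0], [0.3167, -0.005, 0, 0, 0, 0], [0.4, -0.0067, 0, 0, 0, 0]]' | python3 -m handwheel >/dev/null;echo '[[0.0833, 0, 0, 0, 0, 0], [0.1667, -0.0017, 0, 0, 0, 0], [0.2333, -0.0033, 0, 0, 0, 0], [0.255, -0.005, 0, 0, 0, 0], [0.255, -0.005, 0, 0, 0, 0]]' | python3 -m handwheel>/dev/null; echo '[[0, 0, 0, 0, 0, 0], [0, 0, 0, 0, 0, 0]]' | python3 -m handwheel; python3 d.py 0.430 -0.186 0.068 176.3
```

```text
clock: 12.45
ee_pos: [0.4294, -0.1854, 0.1566]
ee_rot: [-0.685, 0.729, 0.0, -0.0]
wrist_force: [-0.3, 0.2, -0.3]
finger_gap: 0.0408
gripper_force: 61.7
delta [ 0.0005 -0.0007  0.0886] [0.0007 0.0003 0.0018] t 12.45 gap 0.0408 q [-0.07  0.15 -0.27 -0.   -1.15  0.01]
```

To row units: 0.088 m is 0.1467, 0.085 m is 0.1417.

```bash
echo '[[0.0008, 0, 0.05, 0, 0, 0], [0.0008, 0, 0.1, 0, 0, 0], [0.0008, 0, 0.1417, 0, 0, 0], [0.0008, 0, 0.1467, 0, 0, 0], [0.0008, 0, 0.1467, 0, 0, 0]]' | python3 -m handwheel; echo '[[0, 0, 0.0067, 0, 0, 0], [0, 0, 0.0133, 0, 0, 0], [0, 0, 0.02, 0, 0, 0], [0, 0, 0.025, 0, 0, 0], [0, 0, 0.025, 0, 0, 0]]' | python3 -m handwheel; echo '[[0, 0, 0, 0, 0, 0], [0, 0, 0, 0, 0, 0]]' | python3 -m handwheel; python3 d.py 0.430 -0.186 0.050 176.3
```

```text
clock: 12.95
ee_pos: [0.4296, -0.1863, 0.0691]
ee_rot: [-0.685, 0.729, 0.0, -0.0]
wrist_force: [-0.3, 1.0, 0.4]
finger_gap: 0.0413
gripper_force: 61.7
clock: 13.45
ee_pos: [0.4292, -0.1869, 0.0536]
ee_rot: [-0.684, 0.729, 0.0, -0.0]
wrist_force: [0.2, -0.1, -0.5]
finger_gap: 0.0411
gripper_force: 61.7
clock: 13.65
ee_pos: [0.4296, -0.187, 0.0541]
ee_rot: [-0.684, 0.729, -0.0, 0.0]
wrist_force: [0.3, -0.1, -0.6]
finger_gap: 0.0412
gripper_force: 61.7
delta [-0.0011 -0.0003  0.0041] [-0.0003 -0.0001  0.0005] t 13.65 gap 0.0412 q [-0.07  0.26 -0.43  0.   -0.88  0.01]
```

To row units: 0.003 m is 0.005, 0.002 m is 0.0033.

```bash
echo '[[-0.0017, 0, 0.0017, 0, 0, 0], [-0.0017, 0, 0.0033, 0, 0, 0], [-0.0017, 0, 0.005, 0, 0, 0], [-0.0017, 0, 0.005, 0, 0, 0]]' | python3 -m handwheel; echo '[[0, 0, 0.0017, 0, 0, 0], [0, 0, 0.0017, 0, 0, 0]]' | python3 -m handwheel;echo '[[0, 0, 0.0017, 0, 0, 0], [0, 0, 0.0017, 0, 0, 0]]' | python3 -m handwheel
```

```text
clock: 14.05
ee_pos: [0.4294, -0.1859, 0.0508]
ee_rot: [-0.684, 0.729, 0.0, -0.0]
wrist_force: [-0.3, -0.5, -0.1]
finger_gap: 0.0409
gripper_force: 61.7
clock: 14.25
ee_pos: [0.4296, -0.1862, 0.0504]
ee_rot: [-0.684, 0.729, -0.0, -0.0]
wrist_force: [-1.0, 0.6, 4.3]
finger_gap: 0.0409
gripper_force: 62.5
clock: 14.45
ee_pos: [0.4296, -0.1864, 0.0502]
ee_rot: [-0.684, 0.729, -0.0, -0.0]
wrist_force: [-4.4, 1.1, 12.5]
finger_gap: 0.0411
gripper_force: 63.0
```

To row units: -0.001 m is -0.0017.

```bash
echo '[[0, 0, -0.0017, 0, 0, 0], [0, 0, -0.0017, 0, 0, 0]]' | python3 -m handwheel >/dev/null; echo '[[0, 0, 0, 0, 0, 0], [0, 0, 0, 0, 0, 0], [0, 0, 0, 0, 0, 0], [0, 0, 0, 0, 0, 0], [0, 0, 0, 0, 0, 0]]' | python3 -m handwheel 0.062; echo '[[0, 0, -0.0083, 0, 0, 0], [0, 0, -0.0167, 0, 0, 0], [0, -0.0067, -0.0167, 0, 0, 0], [0, -0.0133, -0.0167, 0, 0, 0], [0, -0.0167, -0.0167, 0, 0, 0]]' | python3 -m handwheel; echo '[[0, -0.005, 0, 0, 0, 0], [0, -0.01, 0, 0, 0, 0], [0, -0.015, 0, 0, 0, 0], [0, -0.02, 0, 0, 0, 0], [0, -0.025, 0, 0, 0, 0]]' | python3 -m handwheel; echo '[[0, 0, 0, 0, 0, 0], [0, 0, 0, 0, 0, 0], [0, 0, 0, 0, 0, 0]]' | python3 -m handwheel;  echo '[[0, 0, -0.0333, 0, 0, 0], [0, 0, -0.0833, 0, 0, 0], [0, 0, -0.1333, 0, 0, 0], [0, 0, -0.1333, 0, 0, 0], [0, 0, -0.1333, 0, 0, 0]]' | python3 -m handwheel
python3 - <<'E'
from h import *
a=imaging.grab_frame("side")[170:260,330:470]
b=imaging.grab_frame("top")[235:335,390:510]
f=lambda i:cv2.resize(i,(700,int(i.shape[0]*700/i.shape[1])),interpolation=cv2.INTER_CUBIC)
i=np.vstack([f(a),f(b)]);cv2.imwrite("pics/e.png",cv2.resize(i,None,fx=580/i.shape[0],fy=580/i.shape[0]))
E
```

```text
clock: 15.15
ee_pos: [0.4295, -0.186, 0.0498]
ee_rot: [-0.684, 0.729, 0.0, -0.0]
wrist_force: [-0.3, 0.3, 0.4]
finger_gap: 0.0619
gripper_force: 0.0
clock: 15.65
ee_pos: [0.4401, -0.1866, 0.0599]
ee_rot: [-0.684, 0.729, -0.0, 0.0]
wrist_force: [-0.7, 0.4, -0.4]
finger_gap: 0.0621
gripper_force: 0.0
clock: 16.15
ee_pos: [0.4548, -0.1876, 0.0599]
ee_rot: [-0.684, 0.729, 0.0, -0.0]
wrist_force: [-0.6, 0.1, 0.6]
finger_gap: 0.062
gripper_force: 0.0
clock: 16.45
ee_pos: [0.4543, -0.1876, 0.0599]
ee_rot: [-0.684, 0.729, 0.0, -0.0]
wrist_force: [-0.0, 1.1, 0.4]
finger_gap: 0.062
gripper_force: 0.0
clock: 16.95
ee_pos: [0.4547, -0.1875, 0.1404]
ee_rot: [-0.684, 0.729, -0.0, 0.001]
wrist_force: [-1.2, 0.8, 0.0]
finger_gap: 0.062
gripper_force: 0.0
```

View pics/e.png

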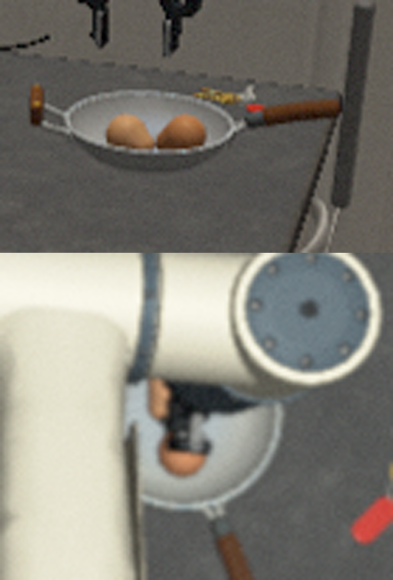

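Both eggs now lie low in the pan, touching, at (128,130) and (182,133) in the side crop. The arm hides most of the top view, so I'll move clear towards the grip and measure the eggs numerically.

```bash
python3 - <<'E'
from h import *
for p in((375.6,216.3),(394.8,217.4)): print(onz("side",p,.026).round(4))
E
echo '[[-0.0667, 0, 0, 0, 0, 0], [-0.15, 0, 0, 0, 0, 0], [-0.2333, 0, 0, 0, 0, 0], [-0.3167, 0, 0, 0, 0, 0], [-0.4, 0, 0, 0, 0, 0]]' | python3 -m handwheel 0.05 > /dev/null;  echo '[[0, 0, 0, 0, 0, 0], [0, 0, 0, 0, 0, 0]]' | python3 -m handwheel
python3 - <<'E'
from h import *
i=imaging.grab_frame("top"); cv2.imwrite("pics/f.png",cv2.resize(i[225:345,350:510],None,fx=5,fy=5,interpolation=cv2.INTER_CUBIC))
E
```

```text
[ 0.4617 -0.2217]
[ 0.4063 -0.2334]
clock: 17.75
ee_pos: [0.4692, 0.0528, 0.1389]
ee_rot: [-0.685, 0.728, 0.0, -0.001]
wrist_force: [-0.3, -0.6, -1.0]
finger_gap: 0.05
gripper_force: 0.0
```

View pics/f.png

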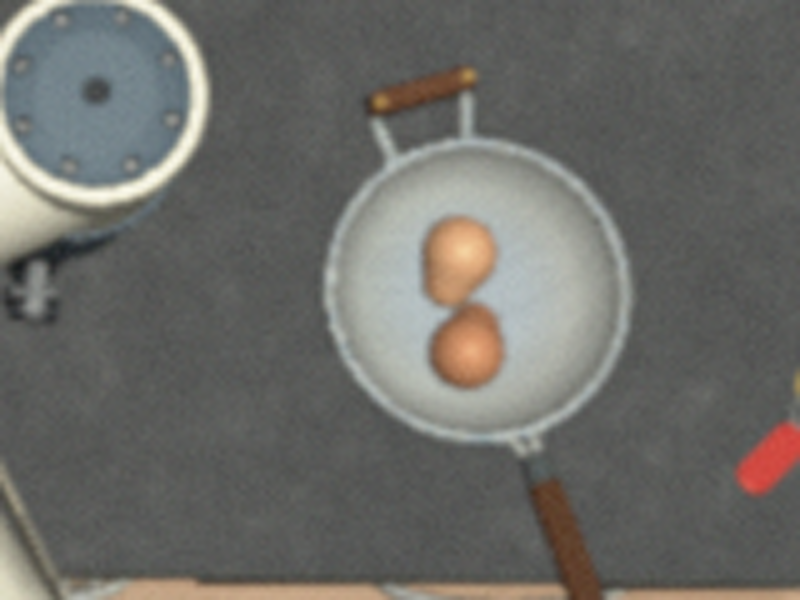

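The eggs lie end to end in the middle at (457,260) and (467,345), with the pan centre at (478,290). The grip is at (424,89) and the pan hasn't moved. Next is the grip.

```bash
python3 d.py 0.553 -0.180 0.13 196.5
```

```text
delta [ 0.226  -0.0983  0.009 ] [ 0.0022 -0.0007 -0.3511] t 17.8 gap 0.0501 q [ 0.44  0.17 -0.29 -0.   -1.11 -0.51]
```

To row units: 0.2 m is 0.3333, 0.16 m is 0.2667, -0.351 rad is -0.1117.

```bash
echo '[[0.0667, -0.03, 0.0033, 0, 0, -0.0223], [0.1333, -0.06, 0.0067, 0, 0, -0.0446], [0.2, -0.09, 0.01, 0, 0, -0.0668], [0.2667, -0.12, 0.0133, 0, 0, -0.0891], [0.3333, -0.1467, 0.015, 0, 0, -0.1117]]' | python3 -m handwheel 0.026 > /dev/null;  echo '[[0, 0, 0, 0, 0, 0], [0, 0, 0, 0, 0, 0]]' | python3 -m handwheel >/dev/null; python3 d.py 0.553 -0.180 0.1 196.5
```

```text
delta [ 0.0259 -0.0021  0.0299] [ 0.0018  0.0008 -0.006 ] t 18.5 gap 0.0259 q [-0.    0.35 -0.07 -0.   -1.15  0.28]
```

To row units: 0.03 m is 0.05, 0.026 m is 0.0433, -0.006 rad is -0.0019.

```bash
echo '[[0.0433, -0.0033, 0, 0, 0, -0.0019], [0.0433, -0.0033, 0.0333, 0, 0, -0.0019], [0.0433, -0.0033, 0.05, 0, 0, -0.0019], [0.0433, -0.0033, 0.05, 0, 0, -0.0019], [0.0433, -0.0033, 0.05, 0, 0, -0.0019]]' | python3 -m handwheel;  echo '[[0, 0, 0, 0, 0, 0], [0, 0, 0, 0, 0, 0]]' | python3 -m handwheel >/dev/null; python3 d.py 0.553 -0.180 0.061 196.5
python3 - <<'E'
from h import *
i=imaging.grab_frame("side"); cv2.imwrite("pics/g.png",cv2.resize(i[150:250,300:460],None,fx=5,fy=5,interpolation=cv2.INTER_CUBIC))
E
```

```text
clock: 19.0
ee_pos: [0.5539, -0.1773, 0.1013]
ee_rot: [0.803, -0.596, -0.0, 0.0]
wrist_force: [0.4, -0.2, 0.5]
finger_gap: 0.026
gripper_force: 0.0
delta [0.002  0.0023 0.0408] [-0.0012 -0.0006  0.0055] t 19.2 gap 0.0258 q [-0.04  0.4  -0.07  0.   -1.1   0.33]
```

To row units: 0.026 m is 0.0433, 0.024 m is 0.04, 0.005 rad is 0.0016.

```bash
echo '[[0.0033, 0.0033, 0.0167, 0, 0, 0.0016], [0.0033, 0.0033, 0.0267, 0, 0, 0.0016], [0.0033, 0.0033, 0.0333, 0, 0, 0.0016], [0.0033, 0.0033, 0.04, 0, 0, 0.0016], [0.0033, 0.0033, 0.0433, 0, 0, 0.0016]]' | python3 -m handwheel;  echo '[[0, 0, 0, 0, 0, 0], [0, 0, 0, 0, 0, 0]]' | python3 -m handwheel;python3 d.py 0.553 -0.180 0.061 196.5
```

```text
clock: 19.75
ee_pos: [0.5526, -0.1801, 0.0743]
ee_rot: [0.801, -0.598, -0.0, 0.0]
wrist_force: [0.1, -0.4, -0.8]
finger_gap: 0.026
gripper_force: 0.0
clock: 19.95
ee_pos: [0.553, -0.1802, 0.0751]
ee_rot: [0.801, -0.598, 0.0, -0.0]
wrist_force: [0.8, 0.1, 0.5]
finger_gap: 0.0262
gripper_force: 0.0
delta [-0.0001 -0.0001  0.0141] [-0.0002 -0.0002  0.0002] t 19.95 gap 0.0262 q [-0.05  0.43 -0.11  0.   -1.04  0.33]
```

No contact, so the fingers straddle the bar. I'll go down the rest of the way and close.

Units first: shifts go in shares of 0.6 m and turns go in shares of pi rad. So 0.014 m is 0.0233, 0.01 m is 0.0167.

```bash
echo '[[0, 0, 0.0083, 0, 0, 0], [0, 0, 0.0167, 0, 0, 0], [0, 0, 0.0233, 0, 0, 0], [0, 0, 0.0233, 0, 0, 0]]' | python3 -m handwheel;  echo '[[0, 0, 0, 0, 0, 0], [0, 0, 0, 0, 0, 0], [0, 0, 0, 0, 0, 0], [0, 0, 0, 0, 0, 0], [0, 0, 0, 0, 0, 0]]' | python3 -m handwheel 0; echo '[[0, 0, 0, 0, 0, 0], [0, 0, 0, 0, 0, 0]]' | python3 -m handwheel; python3 d.py 0.553 -0.180 0.061 196.5
```

```text
clock: 20.35
ee_pos: [0.5522, -0.18, 0.06]
ee_rot: [0.801, -0.598, -0.001, 0.0]
wrist_force: [0.1, -0.1, -0.1]
finger_gap: 0.0258
gripper_force: 0.0
clock: 20.85
ee_pos: [0.553, -0.1802, 0.0611]
ee_rot: [0.801, -0.598, 0.0, -0.0]
wrist_force: [0.6, -0.8, -0.9]
finger_gap: 0.013
gripper_force: 58.9
clock: 21.05
ee_pos: [0.553, -0.1802, 0.0611]
ee_rot: [0.801, -0.598, 0.0, -0.0]
wrist_force: [1.0, -1.1, -0.6]
finger_gap: 0.0127
gripper_force: 59.0
delta [-0.0002 -0.0001  0.0001] [-0.0003 -0.0003  0.0001] t 21.05 gap 0.0127 q [-0.05  0.44 -0.12  0.   -1.01  0.33]
```

```bash
python3 - <<'E'
from h import *
cv2.imwrite("pics/s_pre.png",imaging.grab_frame("side"))
E
echo '[[0, 0, -0.0017, 0, 0, 0], [0, 0, -0.005, 0, 0, 0], [0, 0, -0.01, 0, 0, 0], [0, 0, -0.015, 0, 0, 0], [0, 0, -0.02, 0, 0, 0]]' | python3 -m handwheel;echo '[[0, 0, -0.0067, 0, 0, 0], [0, 0, -0.015, 0, 0, 0], [0, 0, -0.0233, 0, 0, 0], [0, 0, -0.0283, 0, 0, 0], [0, 0, -0.03, 0, 0, 0]]' | python3 -m handwheel;  echo '[[0, 0, 0, 0, 0, 0], [0, 0, 0, 0, 0, 0], [0, 0, 0, 0, 0, 0]]' | python3 -m handwheel; python3 d.py 0.553 -0.180 0.091 196.5
cat > t.py <<'E'
from h import *
a=cv2.imread("pics/s_pre.png"); b=imaging.grab_frame("side"); cv2.imwrite("pics/s_post.png",b)
import sys; h=float(sys.argv[1])
proj=lambda X:(lambda q:q[:2]/q[2])(P["side"]@np.r_[X,1])
for n,X in [("tip",(.2563,-.2678,.067)),("rimfront",(.357,-.237,.045)),("rimback",(.521,-.189,.045))]:
    X=np.array(X);p=proj(X).round().astype(int); w=10
    t=a[p[1]-w:p[1]+w,p[0]-w:p[0]+w]; e=proj(X+[0,0,h])-proj(X)
    c=(p+e).round().astype(int); s=b[c[1]-w-10:c[1]+w+10,c[0]-w-10:c[0]+w+10]
    r=cv2.matchTemplate(s,t,cv2.TM_CCOEFF_NORMED); _,v,_,l=cv2.minMaxLoc(r); print(n,"expected",e.round(1),"seen",(np.array(l)+c-10-p),round(v,2),"px/cm",(e/h/100).round(2))
E
python3 t.py 0.03
```

```text
clock: 21.6
ee_pos: [0.5527, -0.18, 0.073]
ee_rot: [0.801, -0.598, -0.0, -0.0]
wrist_force: [-0.5, 0.3, -5.4]
finger_gap: 0.0128
gripper_force: 58.6
clock: 22.1
ee_pos: [0.5531, -0.1802, 0.0915]
ee_rot: [0.801, -0.598, 0.0, -0.0]
wrist_force: [-0.1, 0.4, -5.7]
finger_gap: 0.0136
gripper_force: 58.5
clock: 22.4
ee_pos: [0.5526, -0.1801, 0.0906]
ee_rot: [0.801, -0.598, -0.0, 0.0]
wrist_force: [-0.3, 0.0, -5.0]
finger_gap: 0.0128
gripper_force: 58.6
delta [-0.     -0.0004 -0.0004] [ 0.0005  0.0003 -0.    ] t 22.4 gap 0.0128 q [-0.05  0.41 -0.09 -0.   -1.07  0.33]
tip expected [ 1.2 -9.8] seen [ 1 -9] 0.87 px/cm [ 0.4  -3.27]
rimfront expected [ 0.9 -9.7] seen [ 1 -9] 0.69 px/cm [ 0.29 -3.22]
rimback expected [ 0.4 -9.6] seen [ 0 -9] 0.91 px/cm [ 0.12 -3.2 ]
```

Lifted clear and level: all tracked points rose within a pixel of what I expected. Next I'll raise it to 10 cm and turn clockwise slowly.

To row units: -0.024 m is -0.04, -0.018 m is -0.03.

```bash
echo '[[0, 0, -0.0033, 0, 0, 0], [0, 0, -0.01, 0, 0, 0], [0, 0, -0.02, 0, 0, 0], [0, 0, -0.03, 0, 0, 0], [0, 0, -0.04, 0, 0, 0]]' | python3 -m handwheel >/dev/null
echo '[[0, 0, -0.01, 0, 0, 0], [0, 0, -0.02, 0, 0, 0], [0, 0, -0.03, 0, 0, 0], [0, 0, -0.04, 0, 0, 0], [0, 0, -0.05, 0, 0, 0]]' | python3 -m handwheel >/dev/null
echo '[[0, 0, -0.01, 0, 0, 0], [0, 0, -0.0183, 0, 0, 0], [0, 0, -0.0233, 0, 0, 0], [0, 0, -0.0267, 0, 0, 0], [0, 0, -0.0267, 0, 0, 0]]' | python3 -m handwheel
python3 t.py 0.1
echo '[[0, 0, 0, 0, 0, 0.0032], [0, 0, 0, 0, 0, 0.0095], [0, 0, 0, 0, 0, 0.0191], [0, 0, 0, 0, 0, 0.0318], [0, 0, 0, 0, 0, 0.0477]]' | python3 -m handwheel
echo '[[0, 0, 0, 0, 0, 0.0191], [0, 0, 0, 0, 0, 0.0382], [0, 0, 0, 0, 0, 0.0573], [0, 0, 0, 0, 0, 0.0764], [0, 0, 0, 0, 0, 0.0955]]' | python3 -m handwheel
```

```text
clock: 23.95
ee_pos: [0.5529, -0.1801, 0.1611]
ee_rot: [0.801, -0.598, 0.0, -0.0]
wrist_force: [-0.2, 0.3, -5.3]
finger_gap: 0.0129
gripper_force: 58.5
tip expected [  4.  -33.3] seen [  4 -32] 0.72 px/cm [ 0.4  -3.33]
rimfront expected [  2.9 -32.8] seen [  3 -33] 0.68 px/cm [ 0.29 -3.28]
rimback expected [  1.3 -32.7] seen [  1 -33] 0.87 px/cm [ 0.13 -3.27]
clock: 24.5
ee_pos: [0.5528, -0.1802, 0.1609]
ee_rot: [0.753, -0.658, -0.0, 0.0]
wrist_force: [0.5, -0.5, -5.3]
finger_gap: 0.0134
gripper_force: 58.6
clock: 25.0
ee_pos: [0.5528, -0.1802, 0.1609]
ee_rot: [-0.646, 0.763, -0.0, -0.0]
wrist_force: [0.3, 0.0, -5.9]
finger_gap: 0.0128
gripper_force: 58.6
```

To row units: 0.3 rad is 0.0955.

```bash
echo '[[0, 0, 0, 0, 0, 0.0191], [0, 0, 0, 0, 0, 0.0382], [0, 0, 0, 0, 0, 0.0573], [0, 0, 0, 0, 0, 0.0764], [0, 0, 0, 0, 0, 0.0955]]' | python3 -m handwheel >/dev/null
echo '[[0, 0, 0, 0, 0, 0.0191], [0, 0, 0, 0, 0, 0.0382], [0, 0, 0, 0, 0, 0.0573], [0, 0, 0, 0, 0, 0.0764], [0, 0, 0, 0, 0, 0.0955]]' | python3 -m handwheel
echo '[[0, 0, 0, 0, 0, 0.0175], [0, 0, 0, 0, 0, 0.0318], [0, 0, 0, 0, 0, 0.043], [0, 0, 0, 0, 0, 0.0509], [0, 0, 0, 0, 0, 0.0541]]' | python3 -m handwheel
echo '[[0, 0, 0, 0, 0, 0], [0, 0, 0, 0, 0, 0]]' | python3 -m handwheel
python3 d.py 0.46 -0.21 0.1615 90
```

```text
clock: 26.0
ee_pos: [0.5527, -0.1804, 0.1609]
ee_rot: [-0.392, 0.92, -0.0, -0.0]
wrist_force: [-0.4, -0.1, -5.7]
finger_gap: 0.0128
gripper_force: 58.6
clock: 26.5
ee_pos: [0.5527, -0.1803, 0.1609]
ee_rot: [-0.313, 0.95, -0.0, -0.0]
wrist_force: [-0.6, -1.0, -4.7]
finger_gap: 0.0129
gripper_force: 58.6
clock: 26.7
ee_pos: [0.5527, -0.1802, 0.1609]
ee_rot: [-0.314, 0.949, -0.0, -0.0]
wrist_force: [0.5, -1.2, -5.3]
finger_gap: 0.0131
gripper_force: 58.6
delta [ 0.0922  0.0314 -0.0006] [-1.000e-04 -3.000e-04  6.391e-01] t 26.7 gap 0.0131 q [-0.05  0.36  0.02  0.   -1.24 -0.89]
```

To row units: 0.028 m is 0.0467, 0.02 m is 0.0333.

```bash
echo '[[0.0033, 0.0012, 0, 0, 0, 0], [0.01, 0.0033, 0, 0, 0, 0], [0.02, 0.0067, 0, 0, 0, 0], [0.0333, 0.0117, 0, 0, 0, 0], [0.0467, 0.0158, 0, 0, 0, 0]]' | python3 -m handwheel >/dev/null
echo '[[0.0133, 0.0045, 0, 0, 0, 0], [0.0267, 0.009, 0, 0, 0, 0], [0.04, 0.0137, 0, 0, 0, 0], [0.0533, 0.0182, 0, 0, 0, 0], [0.0667, 0.0227, 0, 0, 0, 0]]' | python3 -m handwheel >/dev/null
echo '[[0.0133, 0.0045, 0, 0, 0, 0], [0.025, 0.0083, 0, 0, 0, 0], [0.0333, 0.0117, 0, 0, 0, 0], [0.0383, 0.0133, 0, 0, 0, 0], [0.04, 0.0138, 0, 0, 0, 0]]' | python3 -m handwheel
echo '[[0, 0, 0, 0, 0, 0.0032], [0, 0, 0, 0, 0, 0.0095], [0, 0, 0, 0, 0, 0.0191], [0, 0, 0, 0, 0, 0.0318], [0, 0, 0, 0, 0, 0.0477]]' | python3 -m handwheel >/dev/null
echo '[[0, 0, 0, 0, 0, 0.0191], [0, 0, 0, 0, 0, 0.0382], [0, 0, 0, 0, 0, 0.0573], [0, 0, 0, 0, 0, 0.0764], [0, 0, 0, 0, 0, 0.0955]]' | python3 -m handwheel >/dev/null
echo '[[0, 0, 0, 0, 0, 0.0191], [0, 0, 0, 0, 0, 0.035], [0, 0, 0, 0, 0, 0.0477], [0, 0, 0, 0, 0, 0.0573], [0, 0, 0, 0, 0, 0.0598]]' | python3 -m handwheel
echo '[[0, 0, 0, 0, 0, 0], [0, 0, 0, 0, 0, 0], [0, 0, 0, 0, 0, 0]]' | python3 -m handwheel
python3 d.py 0.46 -0.21 0.1615 90
python3 - <<'E'
from h import *
s=imaging.grab_frame("side");b=imaging.grab_frame("top"); cv2.imwrite("pics/s9.png",s);cv2.imwrite("pics/t9.png",b)
f=lambda i:cv2.resize(i,(600,int(i.shape[0]*600/i.shape[1])),interpolation=cv2.INTER_CUBIC)
i=np.vstack([f(s[150:260,280:500]),f(b[220:330,270:490])]);print(i.shape);cv2.imwrite("pics/j.png",i)
E
```

```text
clock: 28.2
ee_pos: [0.46, -0.2099, 0.161]
ee_rot: [-0.314, 0.949, -0.0, 0.0]
wrist_force: [1.3, 1.2, -4.8]
finger_gap: 0.0134
gripper_force: 58.6
clock: 29.7
ee_pos: [0.4601, -0.2098, 0.1608]
ee_rot: [0.0, 1.0, -0.0, -0.0]
wrist_force: [-0.2, -0.0, -4.7]
finger_gap: 0.013
gripper_force: 58.6
clock: 30.0
ee_pos: [0.4602, -0.2098, 0.1609]
ee_rot: [-0.001, 1.0, -0.0, -0.0]
wrist_force: [-0.2, 0.1, -5.4]
finger_gap: 0.013
gripper_force: 58.6
delta [ 0.0002 -0.0002 -0.0006] [-0.     -0.0002  0.001 ] t 30.0 gap 0.013 q [-0.12  0.21 -0.18  0.   -1.18 -1.45]
(600, 600, 3)
```

View pics/j.png

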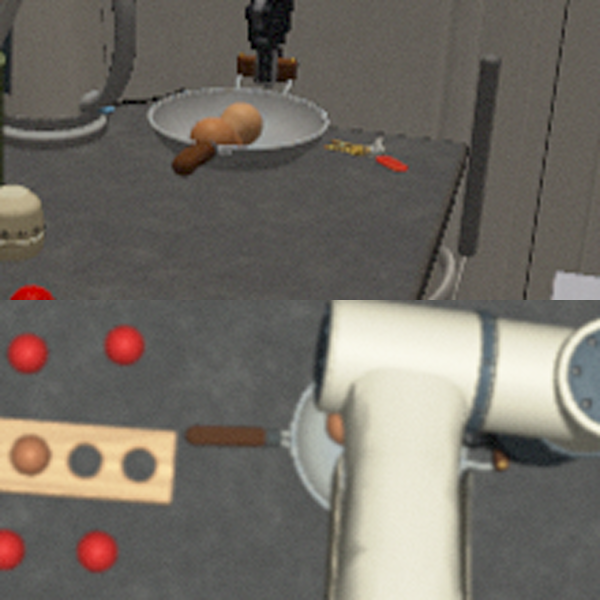

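The side view shows both eggs together in the pan at (212,130) and (241,123), with the handle towards us at (183,162). The top view shows the handle pointing left, from (275,438) to (187,435), and two rack holes empty with nothing else disturbed. I'll do a quick numeric check of level and heading.

Run:
```python
from h import *
c=np.array([.46,-.092,.103]); k=600/220
pr=lambda n,X:(lambda q:q[:2]/q[2])(P[n]@np.r_[X,1])
a=np.linspace(0,2*np.pi,721); r=np.array([pr("side",c+[.086*np.cos(t),.086*np.sin(t),.045]) for t in a]); r=(r-[280,150])*k
for i in(r[:,0].argmin(),r[:,0].argmax(),r[:,1].argmin(),r[:,1].argmax()): print(r[i].round())
tip=c+[0,.196,.063]; root=c+[0,.1,.05]
print("side tip",((pr("side",tip)-[280,150])*k).round()); print("top tip/root",[((pr("top",x)-[270,220])*k+[0,300]).round() for x in(tip,root)])
```

```text
[149. 109.]
[327. 115.]
[228.  84.]
[248. 141.]
side tip [179. 160.]
top tip/root [array([184., 434.]), array([279., 437.])]
```

To row units: -0.01 rad is -0.0032.

```bash
echo '[[0, 0, 0, -0.0006, 0, 0], [0, 0, 0, -0.0016, 0, 0], [0, 0, 0, -0.0025, 0, 0], [0, 0, 0, -0.0032, 0, 0.0003], [0, 0, 0, -0.0032, 0, 0.0003]]' | python3 -m handwheel >/dev/null
echo '[[0, 0, 0, 0, 0, 0], [0, 0, 0, 0, 0, 0], [0, 0, 0, 0, 0, 0], [0, 0, 0, 0, 0, 0], [0, 0, 0, 0, 0, 0]]' | python3 -m handwheel >/dev/null
echo '[[0, 0, 0, 0, 0, 0], [0, 0, 0, 0, 0, 0], [0, 0, 0, 0, 0, 0], [0, 0, 0, 0, 0, 0], [0, 0, 0, 0, 0, 0]]' | python3 -m handwheel
python3 - <<'E'
from plant import order
print(order.finish_job())
E
```

```text
clock: 31.6
ee_pos: [0.4602, -0.2098, 0.1609]
ee_rot: [0.0, 1.0, 0.005, -0.0]
wrist_force: [-0.0, -0.4, -5.2]
finger_gap: 0.013
gripper_force: 58.6
the job is handed in; nothing more can be done
None
```

I handed the job in at 31.6 s: egg_3 and egg_4 lie together near the middle of the pan, which is held still by the short grip about 10 cm up, level to about 1°, with the long handle pointing to the robot's left. The grip force read 58.6 N, just under the 60 N asked.

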